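# Sort the rail hangers and hang the sound one

## Task

Three bent-bar rail hangers lie in the shallow red basket: one is sound, one has its foot broken off short and one has its hook bent open. Put the two bad ones in the grey scrap tub, and hang the sound one on the free left-hand stretch of the shelf rail (as the robot faces it), foot towards the robot like the one already in use there, slid along to the right until it sits against the rail's middle clamp block. Do not knock over or push about the glassware and other things on the bench.

Things in the scene. Friction and masses are not known exactly. Their poses are not given: they have to be found in the camera images.
- hanger_sound: sound hanger: bent aluminium bar 40 wide, 8 thick, 0.18 kg. x: foot to hook end (up when hung), y: hook side (faces the shelf), z: across the bar (up as it lies on its side). In mm: shank x 0..116 y 0..8; foot x 0..8 y -44..8, lip to x 22 at y -44..-36; crown x 108..116 y 0..36; tip leg x 84..116 y 28..36; all z 0..40. Origin: foot's underside, shank's front face, side it lies on
- hanger_sound_mid (a point): middle of the sound hanger's shank: x 58, y 4, z 20 mm in its frame, near its centre of mass (x 56, y 1, z 20). At the start the hanger lies in the basket, x (hook end) pointing away from the robot, the basket's wall about 13 mm beyond each end
- hanger_sound_crown (a point): middle of the underside of the sound hanger's crown, where it bears on the rail: x 108, y 18, z 20 mm in its frame; axes as the hanger's. The hook's slot is 20 mm wide (y 8..28) and open towards -x. When hung, the hanger's x is up, its y points along the shelf's x, its z along the shelf's y (to the robot's left)
- hanger_stub: misshapen hanger, its foot broken off short: as the sound one (same frame, origin, mass, also lying in the basket) but the foot ends at y -16 mm and has no lip
- hanger_stub_mid (a point): point in the middle of the stub hanger's shank: x 58, y 4, z 20 mm in the hanger's frame
- hanger_splayed: misshapen hanger, its hook bent open: as the sound one (same frame, origin, mass, also lying in the basket) but the hook's tip leg splays outwards from y 30 to y 55 mm, ending at x 97 mm
- hanger_splayed_mid (a point): point in the middle of the splayed hanger's shank: x 58, y 4, z 20 mm in the hanger's frame
- basket: shallow red plastic basket fixed on the bench, 152 x 312 x 60 mm outside (its x, y, z), walls and floor 4 mm, origin under its centre; the three hangers lie side by side in it, 94 mm apart along its y, in any order. The bench between basket and tub is clear for 200 mm, from 430 to 560 mm ahead of the robot
- tub: open grey scrap tub fixed on the bench, 200 x 210 x 70 mm outside (its x, y, z), walls and floor 5 mm, origin under its centre
- shelf: reagent shelf fixed on the bench, 700 mm long along its y; x away from the robot; origin on the bench under the middle of the rail. Rail: 12 mm tube along y at x 0, z 240 mm. Below it a glass board, top z 195, front edge x -6, metal edging down to z 159 mm: a hung hanger leans its shank on this edge, up to 6 degrees; its foot is then at z 138, reaching to x -62 mm
- rail_stop (a point): on the rail's axis in the left face of the middle clamp block (shelf x 0, y -39, z 240 mm); axes as the shelf's. The sound hanger's side z = 0 comes against this face. Blocks are 30 x 22 x 30 mm; rail free from here 350 mm to the left (+y). The hanger in use: 186 to 226 mm to the right. Bottles on the glass: 55 mm or more behind the rail, from 200 mm to the left or 110 mm to the right
- beaker: glass beaker on the bench, 68 mm across, 90 mm high, origin under its centre
- bottle_a: screw-cap bottle, 56 mm across, 105 mm high, origin under its centre
- bottle_b: screw-cap bottle, 56 mm across, 105 mm high, origin under its centre
- bottle_c: screw-cap bottle, 56 mm across, 105 mm high, origin under its centre
- wash_bottle: white wash bottle, 64 mm across, 199 mm high with its spout, origin under its centre
- dish: white porcelain dish, 90 mm across, 16 mm high, origin under its centre
- spatula: spatula with a wooden handle lying on the bench, 170 mm long along its x, under 25 mm high
There are look-alikes about, which are no part of the job. Leave any yellow look-alike of the hanger_splayed alone.

How it is judged:
By the outcome, as a careful person would: the job done as asked, in the order asked, and still so for the second after the job is handed in, with the robot touching nothing.
It also fails if it takes over 72 s, if anything falls off the work surface, if the arm or the gripper's body presses on something with over 40 N, if the wrist force passes 120 N, or if a joint passes its speed limit or range.

## Robot

A 6-joint arm with a two-finger parallel gripper is mounted at the origin on the work surface. World frame = base frame: x ahead of the robot, y to its left, z up, the work surface at z = 0. Lengths are in m, angles in rad, forces in N, time in s.
With the tool pointing down it reaches from about 0.425 to 0.925 m from the base axis. Payload 12.5 kg.
Tool frame: the origin (TCP) lies at the very end of the fingers, on their centre line; the grasp point (between the pads) lies arm.grip_depth behind it (arm.grip_depth is the distance from the TCP to the grasp point, in m); z points along the fingers, y is the line along which they close (so a half turn about z gives the same grasp; the last joint's range is limited). The gripper opens to 85 mm and grips with 20 to 120 N. Pads are 22 mm wide; open, the fingers measure 114 mm over their backs; the gripper's body (76 mm by 85 mm) begins 54 mm behind the grasp point. The pads swing forward as they close: fully open they stand 13 mm farther back than shut.
Start: joints at [-0.106, 0.491, 1.559, -0, 1.092, -0.106], TCP at [0.625, 0, 0.199] pointing down, gripper open.
Joint ranges: [-3.1, 3.1], [-0.84, 2.19], [0.05, 2.79], [-1.13, 4.28], [0.06, 2.93], [-2.69, 2.69]. Speed limits (rad/s): [2.22, 2.22, 2.79, 3.14, 3.14, 3.14].

## Interface

Orientations are given as a unit quaternion [x, y, z, w].
In Python, from cell import arm gives the robot as it stands. The module is installed in compiled form; this text tells all that it offers.
- The arm moves only by the shell command python3 -m inch 'ROWS' [FORCE]. ROWS is JSON, a list of rows, each a list of 7 numbers: the opening, from 0 (shut) to 1 (fully open), then the shift along the tool's x, y, z scaled (see below), then the turn, a rotation vector about the tool's x, y, z scaled (see below). A call has 1 to 5 rows; each row shifts and turns the commanded pose from where the row before left it, along the tool's axes as they then stand; what a row does not reach is not made up. The controller multiplies each number of a shift by 0.04 m and each number of a turn by pi rad. A row lasts 1/12 s, in which the tool goes at most 41.7 mm and 7.16 degrees, less where a joint would pass 70% of its speed; a pose out of reach is approached as far as the arm can. A call with a number of a shift or a turn outside -1 to 1 is refused whole. A call with a gripper value outside its range is refused whole. The fingers move at their own pace and stop on an object; FORCE is the grip in N (left out, the last holds). Time passes only in rows, so rows that do not move let the fingers close. It gives the time, the measured TCP pose, the force, the opening and the grip force at its end, in the units of the state.
- arm.get_obs(): the state, without advancing time (a new reading comes with each control period).
- arm.snapshot(name): name is "scene" or "side" or "wrist"; returns a dict with "img" (480x640x3 uint8, blue, green, red), "intrinsics" (3x3 intrinsics, pixels), "R" (3x3) and "t" (3): a world point X has camera coordinates R X + t. Camera axes: x right, y down, z forward; pixel columns grow to the right and rows downward; lengths in m; the calibration is good to about 2 mm. A picture is of the moment at which its call begins. There is no depth.
- arm.finish_job(): hands the job in; it is judged then, once.
The state is a dict: "t": time; "q": joint angles; "joint_vel": joint speeds; "tau": joint torques, N m; "eef_pos": TCP position; "ee_rot": TCP orientation; "ft_force": force on the tool from outside, world axes, zero at the start; "ft_torque": the same for the moment, N m; "gripper_width": finger opening in m; "grasp_force": force on a finger pad.
Only numpy, scipy, OpenCV 4.12 (cv2) and the standard library are available. Lean on these libraries where they do the work, as an engineer would, in place of code of your own. Each camera call takes 0.05 s, during which the arm holds its last target. There are 200 camera calls.

## Working session

There is one attempt and no reset: what is moved stays moved. The work goes in short steps, Python scripts to look and compute and a shell command to move; the robot and the scene stay as the last step left them, time stands still between calls to the robot, and variables do not carry over. Pictures are saved under pics/ and viewed, at most 10 in all, crops included, and the job is handed in when it is done.

```bash
mkdir -p pics; ls
python3 - <<'E'
from cell import arm
import cv2,numpy as np,pickle
print(arm.grip_depth); o=arm.get_obs(); print(o)
d={}
for n in ["scene","side","wrist"]:
    s=arm.snapshot(n); d[n]=s; cv2.imwrite(f"pics/{n}0.png",s["img"]); print(n,s["intrinsics"],s["R"],s["t"])
pickle.dump(d,open("d0.pkl","wb"))
E
```

```text
pics
0.0187
{'t': 0.0, 'q': array([-1.05617620e-01,  4.91573382e-01,  1.55947511e+00, -9.71390924e-06,
        1.09168523e+00, -1.05626154e-01]), 'joint_vel': array([-1.16049517e-03,  2.48741387e-05,  5.35255320e-04, -1.23747532e-04,
        9.98003590e-04, -9.99335787e-04]), 'tau': array([-2.53899279e-04, -6.18447447e+01, -2.61596632e+01, -1.41405640e-04,
        4.01603000e-03, -9.44706159e-06]), 'eef_pos': array([6.24728859e-01, 3.79583960e-05, 1.97910333e-01]), 'ee_rot': array([ 7.07102064e-01,  7.07111268e-01, -3.62000138e-04, -4.41004043e-04]), 'ft_force': array([ 0.04525734, -0.14113643,  0.22470514]), 'ft_torque': array([-0.00903727, -0.00542967,  0.00649048]), 'grasp_force': 0.0, 'gripper_width': 0.08526626122529386}
scene [[471.58834773   0.         326.39461522]
 [  0.         471.58834773 237.60067943]
 [  0.           0.           1.        ]] [[ 0.99966158 -0.02478998 -0.00788552]
 [-0.02591369 -0.92237177 -0.38543325]
 [ 0.0022815   0.38550716 -0.92270202]] [-0.48847958  0.05474023  1.48274483]
side [[533.97895639   0.         323.2709024 ]
 [  0.         533.97895639 237.86090632]
 [  0.           0.           1.        ]] [[-0.96283519 -0.26912224  0.02283901]
 [-0.18417646  0.59236311 -0.78433729]
 [ 0.19755362 -0.75939395 -0.61991403]] [0.4436719  0.24197543 1.71221776]
wrist [[427.13987341   0.         315.95117097]
 [  0.         427.13987341 237.41060134]
 [  0.           0.           1.        ]] [[ 9.99999829e-01  1.92358417e-04 -5.51542764e-04]
 [ 3.31257560e-04 -9.64458855e-01  2.64232866e-01]
 [-4.81112887e-04 -2.64233003e-01 -9.64458754e-01]] [-0.62405669 -0.03418924  0.37835138]
```

View pics/scene0.png

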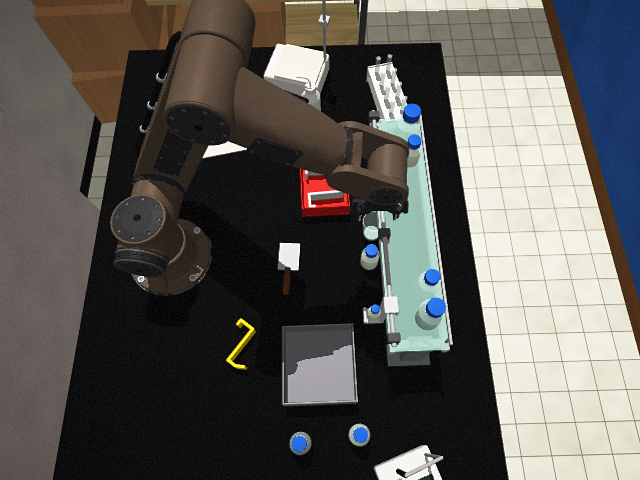

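View pics/side0.png

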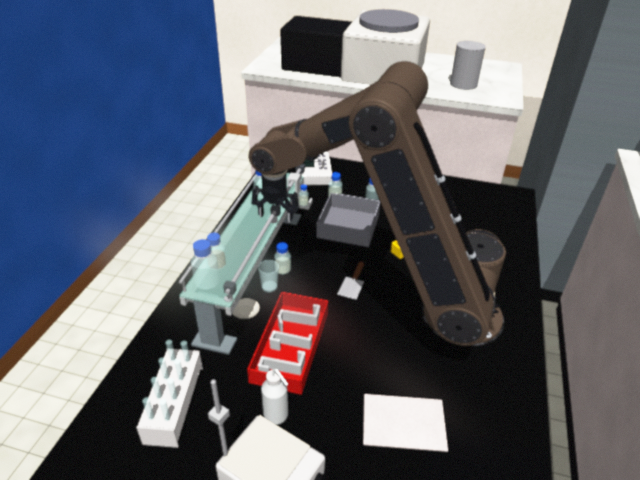

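```bash
cat > h.py <<'E'
from cell import arm
import cv2,numpy as np,pickle
from scipy.spatial.transform import Rotation as Ro
def ray(s,p):
    K,R,t=s["intrinsics"],s["R"],s["t"]
    d=R.T@np.linalg.inv(K)@np.array([p[0],p[1],1.]); return -R.T@t,d
def atz(s,p,z):
    c,d=ray(s,p); return (c+d*(z-c[2])/d[2]).round(4)
def tri(obs):
    A=np.zeros((3,3));b=np.zeros(3)
    for s,p in obs:
        c,d=ray(s,p);d=d/np.linalg.norm(d);P=np.eye(3)-np.outer(d,d);A+=P;b+=P@c
    X=np.linalg.solve(A,b); return X.round(4),[ (proj(s,X)-p).round(1) for s,p in obs]
def proj(s,X):
    u=s["intrinsics"]@(s["R"]@np.asarray(X)+s["t"]);return u[:2]/u[2]
def snap(n,name):
    s=arm.snapshot(n);pickle.dump(s,open(name+".pkl","wb"));cv2.imwrite(f"pics/{name}.png",s["img"]);return s
def load(name): return pickle.load(open(name+".pkl","rb"))
def crop(img,x0,y0,x1,y1,f,out): cv2.imwrite("pics/"+out,cv2.resize(img[y0:y1,x0:x1],None,fx=f,fy=f,interpolation=cv2.INTER_CUBIC))
E
python3 - <<'E'
from h import *
d=pickle.load(open("d0.pkl","rb"))
a=d["scene"];b=d["side"]
crop(b["img"],170,190,370,400,4,"c1.png") if 0 else None
A=cv2.resize(b["img"][285:395,240:340],None,fx=4,fy=4,interpolation=cv2.INTER_CUBIC)
B=cv2.resize(b["img"][190:300,215:315],None,fx=4,fy=4,interpolation=cv2.INTER_CUBIC)
cv2.imwrite("pics/c1.png",np.hstack([A,B]))
for n,p,z in [("bask corner nr-r",(302,216),0.06),("b fr",(350,214),.06),("tub tl",(282,326),.07),("tub tr",(354,324),.07),("tub br",(357,404),.07),("tub bl",(282,404),.07),("stop",(383,237),.24),("railend L",(374,118),.24),("railend R",(393,338),.24),("inuse",(390,305),.24)]: print(n,atz(a,p,z))
E
```

```text
bask corner nr-r [0.4157 0.0954 0.06  ]
b fr [0.565 0.098 0.06 ]
tub tl [ 0.3584 -0.2489  0.07  ]
tub tr [ 0.5605 -0.2486  0.07  ]
tub br [ 0.5584 -0.4607  0.07  ]
tub bl [ 0.3608 -0.4557  0.07  ]
stop [ 0.6381 -0.0572  0.24  ]
railend L [0.6386 0.3225 0.24  ]
railend R [ 0.6434 -0.3218  0.24  ]
inuse [ 0.6425 -0.2403  0.24  ]
```

View pics/c1.png

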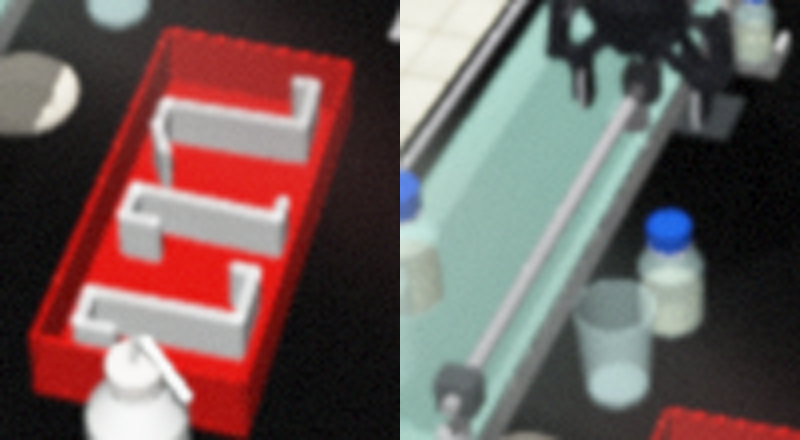

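Both bad hangers are visible in the side crop (left panel, full-picture pixels = 240+u/4, 285+v/4). The candidates, top to bottom:
- Top, about (300,318): its tip leg splays, so it is hanger_splayed.
- Middle, about (291,340): its foot is short with no lip, so it is hanger_stub.
- Bottom, about (281,362): it has a full foot and lip and a parallel hook, so it is hanger_sound.

The yellow look-alike at scene (240,345) is left alone. I'll move over the basket for a wrist view.

```bash
python3 -m inch '[[0.5,0.78,-0.42,-0.2,0,0,0],[0.5,0.78,-0.42,-0.2,0,0,0],[0.5,0.78,-0.42,-0.2,0,0,0],[0.5,0.78,-0.42,-0.2,0,0,0],[0.5,0.78,-0.42,-0.2,0,0,0]]'
python3 -m inch '[[0.5,0.78,-0.42,-0.2,0,0,0],[0.5,0.78,-0.42,-0.2,0,0,0],[0.5,0.78,-0.42,-0.2,0,0,0],[0.5,0,0,0,0,0,-0.038],[0.5,0,0,0,0,0,-0.038]]'
python3 -m inch '[[0.5,0,0,0,0,0,-0.038],[0.5,0,0,0,0,0,-0.038],[0.5,0,0,0,0,0,-0.038],[0.5,0,0,0,0,0,-0.038],[0.5,0,0,0,0,0,-0.038]]'
python3 -m inch '[[0.5,0,0,0,0,0,-0.038],[0.5,0,0,0,0,0,-0.038],[0.5,0,0,0,0,0,-0.038],[0.5,0,0,0,0,0,-0.038],[0.5,0,0,0,0,0,-0.038]]'
python3 -m inch '[[0.5,0,0,0,0,0,-0.038],[0.5,0,0,0,0,0,0]]'
python3 - <<'E'
from h import *
s=snap("wrist","w1"); o=arm.get_obs(); print(o["t"],o["eef_pos"],Ro.from_quat(o["ee_rot"]).as_matrix().round(3),o["q"].round(3))
d=pickle.load(open("d0.pkl","rb"));print(atz(d["side"],(275,422),0))
E
```

```text
t: 0.57
eef_pos: [0.5399, 0.1572, 0.2387]
ee_rot: [0.707, 0.707, -0.0, -0.0]
ft_force: [0.1, 0.2, 0.4]
gripper_width: 0.0428
grasp_force: 0.0
t: 0.98
eef_pos: [0.4896, 0.2514, 0.263]
ee_rot: [0.615, 0.789, 0.0, 0.0]
ft_force: [-0.3, -0.5, -0.8]
gripper_width: 0.0426
grasp_force: 0.0
t: 1.4
eef_pos: [0.4905, 0.2496, 0.2623]
ee_rot: [0.357, 0.934, -0.0, -0.0]
ft_force: [0.0, 0.5, -0.1]
gripper_width: 0.0428
grasp_force: 0.0
t: 1.82
eef_pos: [0.4905, 0.2496, 0.2623]
ee_rot: [0.066, 0.998, -0.0, -0.0]
ft_force: [0.0, 0.1, 0.0]
gripper_width: 0.0424
grasp_force: 0.0
t: 1.98
eef_pos: [0.4905, 0.2496, 0.2623]
ee_rot: [0.007, 1.0, -0.0, -0.0]
ft_force: [0.2, 1.0, 0.0]
gripper_width: 0.0428
grasp_force: 0.0
2.0333 [0.49052519 0.24956097 0.26235016] [[-1.     0.021 -0.   ]
 [ 0.021  1.    -0.   ]
 [ 0.    -0.    -1.   ]] [ 0.351  0.323  1.656 -0.     1.163 -1.199]
[0.4409 0.5382 0.    ]
```

View pics/w1.png

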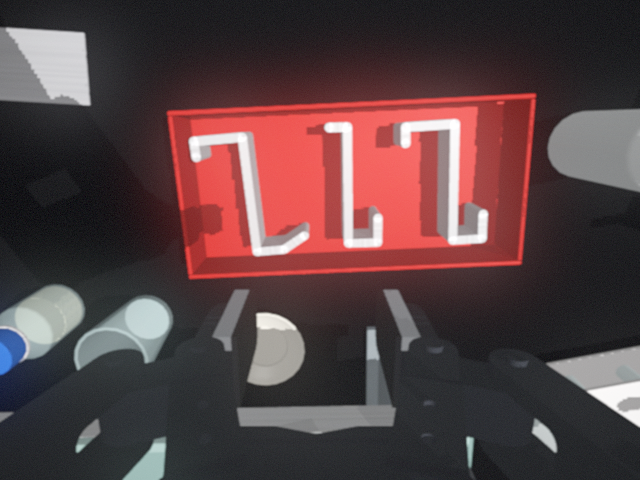

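The wrist view, with image left = -y, shows three hangers. Splayed: shank from (245,140) to (258,250). Stub: shank from (347,128) to (349,243). Sound: shank from (454,125) to (454,241). This confirms the order.

Run:
```python
from h import *
w=load("w1"); b=pickle.load(open("d0.pkl","rb"))["side"]
f=lambda u,v:(240+u/4,285+v/4)
for n,p,q in [("sound crown corner",(449,242),(88,290)),("sound foot corner",(458,122),(247,325)),("stub crown c",(345,245),(130,188)),("stub foot c",(351,125),(278,220)),("spl crown c",(255,254),(163,103)),("spl foot c",(247,134),(308,128))]:
    print(n,tri([(w,p),(b,f(*q))]))
for n,p in [("spl f",(245,137)),("spl c",(257.5,250)),("stub f",(347,126)),("stub c",(349,243)),("snd f",(454,124)),("snd c",(454,241)),("bk tl",(168,112)),("bk tr",(535,95)),("bk br",(521,264)),("bk bl",(190,277))]:
    print(n,atz(w,p,.044 if n[0]=="s" else .06))
```

```text
sound crown corner (array([0.5372, 0.3784, 0.0384]), [array([-0.1, -1.7]), array([-0.6, -0.2])])
sound foot corner (array([0.4224, 0.3775, 0.04  ]), [array([-0.7, -4.4]), array([-1.4, -0.2])])
stub crown c (array([0.5412, 0.2777, 0.0347]), [array([-0. , -0.5]), array([-0.2, -0.1])])
stub foot c (array([0.4262, 0.2817, 0.0417]), [array([-0.4, -1.6]), array([-0.5, -0. ])])
spl crown c (array([0.5476, 0.1889, 0.0355]), [array([-0.1, -2. ]), array([-0.6, -0.2])])
spl foot c (array([0.4318, 0.1875, 0.0407]), [array([-0.9, -2.7]), array([-0.8,  0. ])])
spl f [0.4367 0.1868 0.044 ]
spl c [0.5429 0.1928 0.044 ]
stub f [0.4283 0.2783 0.044 ]
stub c [0.5371 0.2809 0.044 ]
snd f [0.4279 0.3737 0.044 ]
snd c [0.5364 0.3816 0.044 ]
bk tl [0.4146 0.1252 0.06  ]
bk tr [0.405  0.4351 0.06  ]
bk br [0.5549 0.4404 0.06  ]
bk bl [0.5638 0.1303 0.06  ]
```

```bash
python3 -m inch '[[0.5,0.16,0.75,0,0,0,-0.018],[0.5,0,0,0.9,0,0,0],[0.5,0,0,1,0,0,0],[0.5,0,0,1,0,0,0],[0.5,0,0,1,0,0,0]]' 50
python3 -m inch '[[0.5,0,0,1,0,0,0],[0.5,0,0,0.8,0,0,0],[0.5,0,0,0.5,0,0,0],[0.5,0,0,0,0,0,0]]'
python3 -m inch '[[0,0,0,0,0,0,0],[0,0,0,0,0,0,0],[0,0,0,0,0,0,0],[0,0,0,0,0,0,0]]'
```

```text
t: 2.45
eef_pos: [0.4845, 0.2799, 0.1052]
ee_rot: [-0.017, 1.0, 0.0, 0.001]
ft_force: [1.3, 0.3, 0.4]
gripper_width: 0.043
grasp_force: 0.0
t: 2.78
eef_pos: [0.4829, 0.2788, 0.0106]
ee_rot: [-0.017, 1.0, -0.001, -0.003]
ft_force: [-0.3, 0.3, -0.1]
gripper_width: 0.0426
grasp_force: 0.0
t: 3.12
eef_pos: [0.4855, 0.2801, 0.0161]
ee_rot: [-0.018, 1.0, 0.0, 0.001]
ft_force: [-0.2, -0.2, -0.5]
gripper_width: -0.0001
grasp_force: 0.0
```

Run:
```python
from h import *
s=snap("side","s2");w=snap("wrist","w2");c=snap("scene","sc2")
A=cv2.resize(s["img"][270:400,220:350],(390,390),interpolation=cv2.INTER_CUBIC)
B=cv2.resize(w["img"][:,:],(400,300))
B=np.vstack([B,np.zeros((90,400,3),np.uint8)])
cv2.imwrite("pics/c2.png",np.hstack([A,B]))
o=arm.get_obs();print(o)
```

```text
{'t': 3.2667, 'q': array([ 4.05361091e-01,  6.48595961e-01,  1.87980080e+00, -7.87903184e-05,
        6.11644861e-01, -1.20276619e+00]), 'joint_vel': array([-0.00211756,  0.00937596,  0.00416338,  0.00074207, -0.00250484,
        0.00029552]), 'tau': array([ 8.10268812e-04, -6.10758519e+01, -1.53408641e+01, -1.88410163e-04,
        2.52705366e-03,  8.67303635e-03]), 'eef_pos': array([0.48513387, 0.27988138, 0.01541596]), 'ee_rot': array([-1.86966155e-02,  9.99824902e-01,  2.71496963e-04,  7.26794302e-04]), 'ft_force': array([-0.46965738, -0.08914672, -0.25328663]), 'ft_torque': array([ 0.02991463, -0.02738023, -0.05218878]), 'grasp_force': 0.0, 'gripper_width': -0.00029568280081174793}
```

View pics/c2.png

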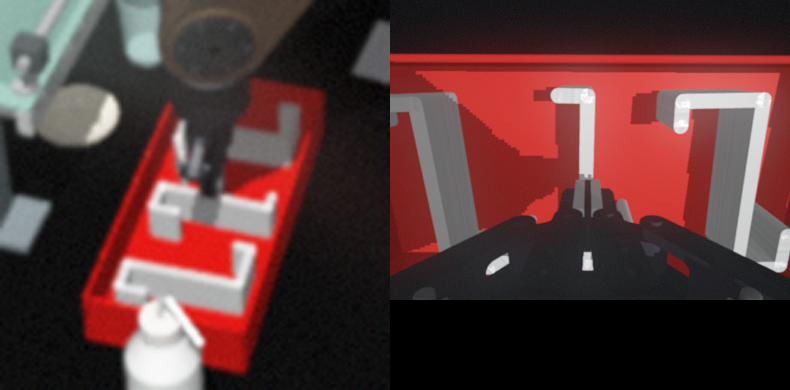

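The fingers line up with the stub's shank at wrist crop (588,180), but they read as fully shut. I'll check their real tip height before going on.

Run:
```python
from h import *
s=load("s2");w=load("w2");P=np.array([.4851,.2799,.0154])
for z in [.0154,.03,.044,.06]:
    X=P.copy();X[2]=z
    print(z,"side crop",((proj(s,X)-[220,270])*3).round(),"wrist crop",(proj(w,X)*[400/640,300/480]+[390,0]).round())
img=s["img"]
A=cv2.resize(img[300:360,255:325],None,fx=6,fy=6,interpolation=cv2.INTER_CUBIC)
B=cv2.resize(w["img"][240:360,260:372],(336,360),interpolation=cv2.INTER_CUBIC)
cv2.imwrite("pics/c3.png",np.hstack([A,B]))
```

```text
0.0154 side crop [210. 213.] wrist crop [587. 174.]
0.03 side crop [210. 203.] wrist crop [587. 182.]
0.044 side crop [210. 194.] wrist crop [587. 192.]
0.06 side crop [210. 183.] wrist crop [587. 204.]
```

View pics/c3.png

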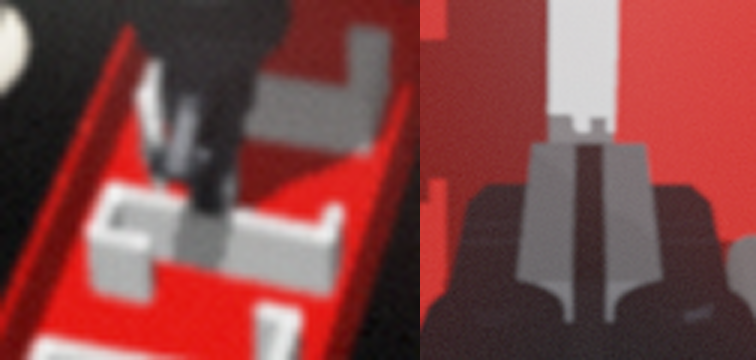

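```bash
python3 - <<'E'
from h import *
s=load("s2");w=load("w2");w1=load("w1")
o=arm.get_obs();p=o["eef_pos"]
for k,W in (("w2",w),("w1",w1)): print(k,"cam centre",(-W["R"].T@W["t"]).round(4),"axis",W["R"][2].round(3))
print("tip tri",tri([(w,(315,288)),(s,(290,335))]))
sc=load("sc2");print("scene proj tcp",proj(sc,p))
# known static points seen in w1 vs w2: stub foot corner
for q in [(.4283,.2783,.044),(.4279,.3737,.044)]: print(proj(w,q)*[.625,.625]+[390,0])
E
python3 -m inch '[[0,0,0,-1,0,0,0],[0,0,0,-1,0,0,0],[0,0,0,0,0,0,0]]'
python3 - <<'E'
from h import *
s=snap("side","s3");w=snap("wrist","w3")
A=cv2.resize(s["img"][280:370,235:335],None,fx=4,fy=4,interpolation=cv2.INTER_CUBIC)
B=cv2.resize(w["img"][120:480,120:520],(400,360),interpolation=cv2.INTER_CUBIC)
cv2.imwrite("pics/c4.png",np.hstack([A,B]))
E
```

```text
w2 cam centre [0.4175 0.2776 0.1913] axis [ 0.267  0.011 -0.964]
w1 cam centre [0.423  0.2507 0.4379] axis [ 0.265 -0.003 -0.964]
tip tri (array([0.4827, 0.2793, 0.0397]), [array([-1.3,  7.8]), array([0.9, 0.6])])
scene proj tcp [323.23488356 171.25707201]
[587.8283131   95.17254926]
[762.38307412 101.05216936]
t: 3.52
eef_pos: [0.4873, 0.2809, 0.101]
ee_rot: [-0.019, 1.0, 0.002, 0.004]
ft_force: [0.3, 0.9, 0.5]
gripper_width: -0.0001
grasp_force: 0.0
```

View pics/c4.png

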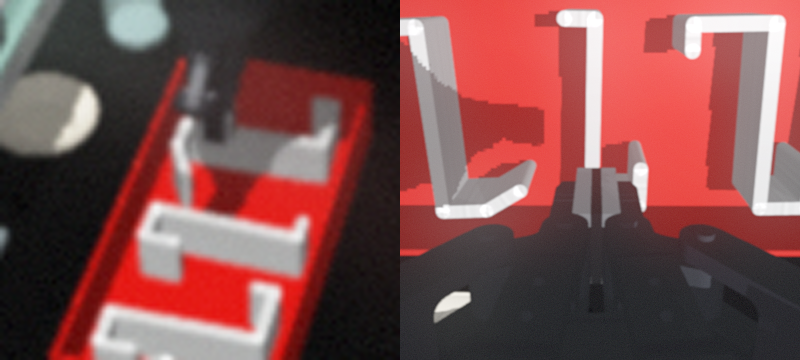

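The shank wasn't gripped. In the crop's left panel, the tips at (220,137) stand about 30 mm above the reported TCP, so they shut just above the bar. I'll reopen and go down further while watching the force.

```bash
python3 -m inch '[[0.5,0,0,0,0,0,0],[0.5,0,0,0.9,0,0,0],[0.5,0,0,0.9,0,0,0],[0.5,0,0,0.3,0,0,0],[0.5,0,0,0,0,0,0]]'
python3 -m inch '[[0.5,0,0,0.3,0,0,0],[0.5,0,0,0,0,0,0]]'
python3 -m inch '[[0.5,0,0,0.2,0,0,0],[0.5,0,0,0,0,0,0]]'
python3 -m inch '[[0,0,0,0,0,0,0],[0,0,0,0,0,0,0],[0,0,0,0,0,0,0]]' 50
```

```text
t: 4.03
eef_pos: [0.4825, 0.2787, 0.0064]
ee_rot: [-0.019, 1.0, -0.001, -0.003]
ft_force: [0.3, 0.7, 0.6]
gripper_width: 0.0429
grasp_force: 0.0
t: 4.2
eef_pos: [0.4843, 0.2795, -0.0029]
ee_rot: [-0.019, 1.0, -0.0, -0.001]
ft_force: [-0.2, -0.1, -0.4]
gripper_width: 0.0425
grasp_force: 0.0
t: 4.37
eef_pos: [0.4847, 0.2797, -0.01]
ee_rot: [-0.019, 1.0, -0.0, 0.0]
ft_force: [-0.5, -0.1, 0.0]
gripper_width: 0.0429
grasp_force: 0.0
t: 4.62
eef_pos: [0.4851, 0.2798, -0.0089]
ee_rot: [-0.019, 1.0, 0.0, 0.0]
ft_force: [-0.4, -0.6, 18.0]
gripper_width: 0.0071
grasp_force: 34.3
```

```bash
python3 -m inch '[[0,0,0,-0.4,0,0,0],[0,0,0,-1,0,0,0],[0,0,0,-1,0,0,0],[0,0,0,-1,0,0,0],[0,0,0,0,0,0,0]]'
python3 - <<'E'
from h import *
s=snap("side","s4");w=snap("wrist","w4")
A=cv2.resize(s["img"][270:370,235:335],None,fx=4,fy=4,interpolation=cv2.INTER_CUBIC)
B=cv2.resize(w["img"][80:480,120:520],(400,400),interpolation=cv2.INTER_CUBIC)
cv2.imwrite("pics/c5.png",np.hstack([A,B]))
E
```

```text
t: 5.03
eef_pos: [0.4874, 0.281, 0.1337]
ee_rot: [-0.019, 1.0, 0.002, 0.005]
ft_force: [0.1, 0.4, -0.4]
gripper_width: 0.0071
grasp_force: 49.7
```

View pics/c5.png

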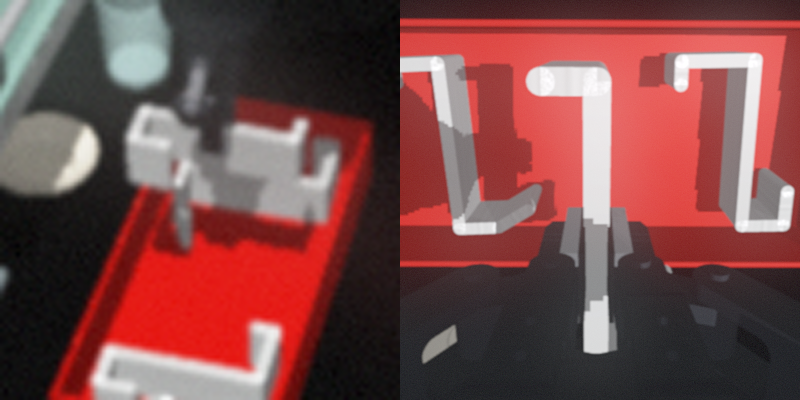

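The stub is held. The side crop shows it raised at (215,150), and the wrist crop shows its shank between the pads at (597,250). Now to the tub.

```bash
python3 -m inch '[[0,0.07,-0.96,0,0,0,0],[0,0.07,-0.96,0,0,0,0],[0,0.07,-0.96,0,0,0,0],[0,0.07,-0.96,0,0,0,0],[0,0.07,-0.96,0,0,0,0]]'|head -2
python3 -m inch '[[0,0.07,-0.96,0,0,0,0],[0,0.07,-0.96,0,0,0,0],[0,0.07,-0.96,0,0,0,0],[0,0.07,-0.96,0,0,0,0],[0,0.07,-0.96,0,0,0,0]]'|head -2
python3 -m inch '[[0,0.07,-0.96,0,0,0,0],[0,0.07,-0.96,0,0,0,0],[0,0.07,-0.96,0,0,0,0],[0,0.07,-0.96,0,0,0,0],[0,0.07,-0.96,0,0,0,0]]'|head -2
python3 -m inch '[[0,0.07,-0.96,0,0,0,0],[0,0.07,-0.96,0,0,0,0],[0,0.07,-0.96,0,0,0,0],[0,0,0,0,0,0,0],[0,0,0,0,0,0,0]]'
```

```text
t: 5.55
eef_pos: [0.4767, 0.0857, 0.1249]
t: 5.97
eef_pos: [0.47, -0.1066, 0.125]
t: 6.38
eef_pos: [0.4633, -0.2989, 0.1246]
t: 6.8
eef_pos: [0.4592, -0.4139, 0.1239]
ee_rot: [-0.017, 1.0, 0.001, -0.001]
ft_force: [-0.5, 0.9, -0.9]
gripper_width: 0.0063
grasp_force: 49.8
```

```bash
python3 -m inch '[[0,0,0,0.9,0,0,0],[0,0,0,0.9,0,0,0],[0,0,0,0.8,0,0,0],[0,0,0,0,0,0,0],[0.4,0,0,0,0,0,0]]'
python3 -m inch '[[0.4,0,0,0,0,0,0],[0.4,0,0,0,0,0,0],[0.4,0,0,-0.9,0,0,0],[0.4,0,0,-0.9,0,0,0],[0.5,0,0,-0.8,0,0,0]]'
python3 -m inch '[[0.5,-0.08,0.94,0,0,0,0],[0.5,-0.08,0.94,0,0,0,0],[0.5,-0.08,0.94,0,0,0,0],[0.5,-0.08,0.94,0,0,0,0],[0.5,-0.08,0.94,0,0,0,0]]'|head -2
python3 -m inch '[[0.5,-0.08,0.94,0,0,0,0],[0.5,-0.08,0.94,0,0,0,0],[0.5,-0.08,0.94,0,0,0,0],[0.5,-0.08,0.94,0,0,0,0],[0.5,-0.08,0.94,0,0,0,0]]'|head -2
python3 -m inch '[[0.5,-0.08,0.94,0,0,0,0],[0.5,-0.08,0.94,0,0,0,0],[0.5,-0.08,0.94,0,0,0,0],[0.5,-0.08,0.94,0,0,0,0],[0.5,-0.08,0.94,0,0,0,0]]'|head -2
python3 -m inch '[[0.5,-0.08,0.94,0,0,0,0],[0.5,0,0,0,0,0,0],[0.5,0,0,0,0,0,0]]'
python3 - <<'E'
from h import *
snap("scene","sc3");snap("wrist","w5")
E
```

```text
t: 7.22
eef_pos: [0.46, -0.4111, 0.0211]
ee_rot: [-0.019, 1.0, 0.002, -0.001]
ft_force: [0.6, -0.5, 1.3]
gripper_width: 0.0174
grasp_force: 0.0
t: 7.63
eef_pos: [0.4608, -0.4131, 0.1303]
ee_rot: [-0.019, 1.0, -0.001, 0.001]
ft_force: [-0.3, -0.6, -0.4]
gripper_width: 0.0423
grasp_force: 0.0
t: 8.05
eef_pos: [0.4696, -0.223, 0.1287]
t: 8.47
eef_pos: [0.4786, -0.0342, 0.1285]
t: 8.88
eef_pos: [0.4874, 0.1547, 0.1286]
t: 9.13
eef_pos: [0.489, 0.1921, 0.1281]
ee_rot: [-0.021, 1.0, 0.0, 0.001]
ft_force: [-0.4, 0.0, -0.4]
gripper_width: 0.0429
grasp_force: 0.0
```

```bash
python3 -m inch '[[0.5,0,-0.05,0.9,0,0,0],[0.5,0,0,0.9,0,0,0],[0.5,0,0,0.9,0,0,0],[0.5,0,0,0.65,0,0,0],[0.5,0,0,0,0,0,0]]'
python3 -m inch '[[0,0,0,0,0,0,0],[0,0,0,0,0,0,0],[0,0,0,0,0,0,0]]' 50
python3 -m inch '[[0,0,0,-0.4,0,0,0],[0,0,0,-1,0,0,0],[0,0,0,-1,0,0,0],[0,0,0,-1,0,0,0],[0,0,0,0,0,0,0]]'
```

```text
t: 9.65
eef_pos: [0.4873, 0.1863, -0.0108]
ee_rot: [-0.018, 1.0, -0.001, -0.003]
ft_force: [-0.5, 0.4, -0.6]
gripper_width: 0.0427
grasp_force: 0.0
t: 9.9
eef_pos: [0.4902, 0.188, -0.0055]
ee_rot: [-0.019, 1.0, 0.0, 0.002]
ft_force: [-0.7, -1.6, 10.9]
gripper_width: 0.0072
grasp_force: 32.6
t: 10.32
eef_pos: [0.492, 0.189, 0.1369]
ee_rot: [-0.019, 1.0, 0.001, 0.006]
ft_force: [0.4, -0.0, -1.0]
gripper_width: 0.007
grasp_force: 50.3
```

```bash
python3 -m inch '[[0,0.09,-0.91,0,0,0,0],[0,0.09,-0.91,0,0,0,0],[0,0.09,-0.91,0,0,0,0],[0,0.09,-0.91,0,0,0,0],[0,0.09,-0.91,0,0,0,0]]'|head -2
python3 -m inch '[[0,0.09,-0.91,0,0,0,0],[0,0.09,-0.91,0,0,0,0],[0,0.09,-0.91,0,0,0,0],[0,0.09,-0.91,0,0,0,0],[0,0.09,-0.91,0,0,0,0]]'|head -2
python3 -m inch '[[0,0.09,-0.91,0,0,0,0],[0,0.09,-0.91,0,0,0,0],[0,0.09,-0.91,0,0,0,0],[0,0.09,-0.91,0,0,0,0],[0,0,0,0,0,0,0]]'
python3 -m inch '[[0,0,0,0.9,0,0,0],[0,0,0,0.9,0,0,0],[0,0,0,0.8,0,0,0],[0,0,0,0,0,0,0],[0.4,0,0,0,0,0,0]]'
python3 -m inch '[[0.4,0,0,0,0,0,0],[0.4,0,0,0,0,0,0],[0.4,0,0,-0.9,0,0,0],[0.4,0,0,-0.9,0,0,0],[0.5,0,0,-0.8,0,0,0]]'
```

```text
t: 10.73
eef_pos: [0.4776, 0.0041, 0.1297]
t: 11.15
eef_pos: [0.4663, -0.1788, 0.1297]
t: 11.57
eef_pos: [0.4576, -0.3287, 0.1296]
ee_rot: [-0.017, 1.0, -0.002, 0.001]
ft_force: [-0.8, 0.7, -2.2]
gripper_width: 0.0068
grasp_force: 50.2
t: 11.98
eef_pos: [0.4576, -0.3227, 0.0248]
ee_rot: [-0.019, 1.0, 0.001, -0.001]
ft_force: [0.5, 0.3, 1.5]
gripper_width: 0.0174
grasp_force: 0.0
t: 12.4
eef_pos: [0.4582, -0.3231, 0.1323]
ee_rot: [-0.019, 1.0, -0.001, 0.001]
ft_force: [0.1, -0.2, -0.5]
gripper_width: 0.0428
grasp_force: 0.0
```

```bash
python3 -m inch '[[0.5,-0.07,0.97,0,0,0,0],[0.5,-0.07,0.97,0,0,0,0],[0.5,-0.07,0.97,0,0,0,0],[0.5,-0.07,0.97,0,0,0,0],[0.5,-0.07,0.97,0,0,0,0]]'|head -2
python3 -m inch '[[0.5,-0.07,0.97,0,0,0,0],[0.5,-0.07,0.97,0,0,0,0],[0.5,-0.07,0.97,0,0,0,0],[0.5,-0.07,0.97,0,0,0,0],[0.5,-0.07,0.97,0,0,0,0]]'|head -2
python3 -m inch '[[0.5,-0.07,0.97,0,0,0,0],[0.5,-0.07,0.97,0,0,0,0],[0.5,-0.07,0.97,0,0,0,0],[0.5,-0.07,0.97,0,0,0,0],[0.5,-0.07,0.97,0,0,0,0]]'|head -2
python3 -m inch '[[0.5,-0.07,0.97,0,0,0,0],[0.5,-0.07,0.97,0,0,0,0],[0.5,-0.07,0.97,0,0,0,0],[0.5,0,0,0,0,0,0],[0.5,0,0,0,0,0,0]]'
```

```text
t: 12.82
eef_pos: [0.4648, -0.1271, 0.1307]
t: 13.23
eef_pos: [0.4715, 0.0679, 0.1307]
t: 13.65
eef_pos: [0.478, 0.2627, 0.1309]
t: 14.07
eef_pos: [0.4817, 0.3788, 0.1302]
ee_rot: [-0.02, 1.0, 0.001, 0.001]
ft_force: [0.5, -1.2, -0.7]
gripper_width: 0.0426
grasp_force: 0.0
```

```bash
python3 -m inch '[[0.5,0,-0.05,0.9,0,0,0],[0.5,0,0,0.9,0,0,0],[0.5,0,0,0.9,0,0,0],[0.5,0,0,0.65,0,0,0],[0.5,0,0,0,0,0,0]]' 50
python3 -m inch '[[0,0,0,0,0,0,0],[0,0,0,0,0,0,0],[0,0,0,0,0,0,0]]' 50
python3 -m inch '[[0,0,0,-0.4,0,0,0],[0,0,0,-1,0,0,0],[0,0,0,-1,0,0,0],[0,0,0,-1,0,0,0],[0,0,0,0,0,0,0]]'
python3 -m inch '[[0,0,0,0,0,0,0.0394],[0,0,0,0,0,0,0.0394],[0,0,0,0,0,0,0.0394],[0,0,0,0,0,0,0.0394],[0,0,0,0,0,0,0.0394]]'
python3 -m inch '[[0,0,0,0,0,0,0.0394],[0,0,0,0,0,0,0.0394],[0,0,0,0,0,0,0.0394],[0,0,0,0,0,0,0.0394],[0,0,0,0,0,0,0.0394]]'
python3 -m inch '[[0,0,0,0,0,0,0.0394],[0,0,0,0,0,0,0.0394],[0,0,0,0,0,0,0.0394],[0,0,0,0,0,0,0],[0,0,0,0,0,0,0]]'
```

```text
t: 14.48
eef_pos: [0.4804, 0.3725, -0.0086]
ee_rot: [-0.018, 1.0, -0.002, -0.003]
ft_force: [-1.0, 0.8, -0.2]
gripper_width: 0.0429
grasp_force: 0.0
t: 14.73
eef_pos: [0.4833, 0.3753, -0.0029]
ee_rot: [-0.019, 1.0, 0.001, 0.002]
ft_force: [-1.8, -5.0, 18.6]
gripper_width: 0.007
grasp_force: 29.7
t: 15.15
eef_pos: [0.4848, 0.3767, 0.14]
ee_rot: [-0.019, 1.0, 0.003, 0.006]
ft_force: [1.7, 0.1, -1.7]
gripper_width: 0.0067
grasp_force: 50.1
t: 15.57
eef_pos: [0.482, 0.3748, 0.1318]
ee_rot: [0.289, 0.957, 0.001, 0.001]
ft_force: [-1.0, 1.1, -3.0]
gripper_width: 0.0064
grasp_force: 50.1
t: 15.98
eef_pos: [0.482, 0.3748, 0.1317]
ee_rot: [0.567, 0.824, 0.001, 0.0]
ft_force: [0.3, 0.1, -2.1]
gripper_width: 0.0068
grasp_force: 50.2
t: 16.4
eef_pos: [0.482, 0.3749, 0.1314]
ee_rot: [0.706, 0.708, 0.001, 0.0]
ft_force: [0.3, -0.7, -1.8]
gripper_width: 0.0066
grasp_force: 50.1
```

```bash
python3 -m inch '[[0,-0.9,0.02,0,0,0,0],[0,-0.9,0.02,0,0,0,0],[0,-0.9,0.02,0,0,0,0],[0,-0.9,0.02,0,0,0,0],[0,-0.9,0.02,0,0,0,0]]'|head -2
python3 -m inch '[[0,-0.9,0.02,0,0,0,0],[0,-0.9,0.02,0,0,0,0],[0,-0.9,0.02,0,0,0,0],[0,-0.9,0.02,0,0,0,0],[0,-0.9,0.02,0,0,0,0]]'|head -2
python3 -m inch '[[0,-0.9,0.02,0,0,0,0],[0,0,0,0.9,0,0,0],[0,0,0,0.9,0,0,0],[0,0,0,0.9,0,0,0],[0,0,0,0.5,0,0,0]]'|head -2
python3 -m inch '[[0,0,0,0,0,0,0],[0,0,0,0.08,0,0,0],[0,0,0,0,0,0,0]]'
python3 -m inch '[[0,0,0,0.08,0,0,0],[0,0,0,0,0,0,0]]'
python3 -m inch '[[0,0,0,0.08,0,0,0],[0,0,0,0,0,0,0]]'
```

```text
t: 16.82
eef_pos: [0.4856, 0.1934, 0.131]
t: 17.23
eef_pos: [0.4896, 0.0132, 0.1311]
t: 17.65
eef_pos: [0.4897, -0.0214, 0.0002]
t: 17.9
eef_pos: [0.4912, -0.0212, 0.0002]
ee_rot: [0.707, 0.708, 0.0, 0.001]
ft_force: [0.6, 0.8, -3.1]
gripper_width: 0.0064
grasp_force: 50.1
t: 18.07
eef_pos: [0.4912, -0.0211, -0.0029]
ee_rot: [0.707, 0.707, 0.001, 0.001]
ft_force: [-0.6, 0.3, -2.6]
gripper_width: 0.0065
grasp_force: 50.1
t: 18.23
eef_pos: [0.491, -0.0211, -0.0067]
ee_rot: [0.707, 0.707, 0.0, 0.001]
ft_force: [0.5, 0.4, -0.5]
gripper_width: 0.0065
grasp_force: 50.4
```

```bash
python3 -m inch '[[0.4,0,0,0,0,0,0],[0.4,0,0,0,0,0,0],[0.4,0,0,0,0,0,0],[0.5,0,0,-0.6,0,0,0],[0.5,0,0,-1,0,0,0]]'
python3 -m inch '[[0.6,0,0,-1,0,0,0],[0.6,0.5,0,-1,0,0,0],[0.6,0.9,0,-1,0,0,0],[0.6,0,0,0,0,0,0],[0.6,0,0,0,0,0,0]]'
python3 - <<'E'
from h import *
w=snap("wrist","w6");s=snap("side","s6");c=snap("scene","sc6")
s3=load("s3")
for z in (.12,.125,.13,.135,.14,.145): print(z,proj(s3,(.487,.286,z)).round(1))
# bright hanger blob on dark bench in region
for n,S,X in (("w",w,(.49,-.02,.04)),("s",s,(.49,-.02,.04)),("c",c,(.49,-.02,.04))): print(n,proj(S,X).round())
a=proj(s,(.49,-.02,.04)).astype(int);b=proj(c,(.49,-.02,.04)).astype(int)
A=cv2.resize(s["img"][a[1]-40:a[1]+40,a[0]-40:a[0]+40],(320,320),interpolation=cv2.INTER_CUBIC)
C=cv2.resize(c["img"][b[1]-40:b[1]+40,b[0]-40:b[0]+40],(320,320),interpolation=cv2.INTER_CUBIC)
W=cv2.resize(w["img"],(427,320),interpolation=cv2.INTER_AREA)
T=cv2.resize(c["img"][320:410,275:365],(270,270),interpolation=cv2.INTER_CUBIC)
out=np.zeros((600,760,3),np.uint8);out[:320,:320]=A;out[:320,330:757]=W;out[325:595,:270]=C[:270,:270];out[325:595,280:550]=T
cv2.imwrite("pics/c6.png",out);print(a,b)
E
```

```text
t: 18.65
eef_pos: [0.4888, -0.0209, 0.0551]
ee_rot: [0.707, 0.707, -0.002, -0.003]
ft_force: [1.0, -0.4, 0.0]
gripper_width: 0.0426
grasp_force: 0.0
t: 19.07
eef_pos: [0.491, 0.0263, 0.1668]
ee_rot: [0.707, 0.708, 0.001, 0.001]
ft_force: [0.6, -1.1, -0.2]
gripper_width: 0.0514
grasp_force: 0.0
0.12 [288.3 318. ]
0.125 [288.2 316.8]
0.13 [288.2 315.5]
0.135 [288.2 314.3]
0.14 [288.1 313.1]
0.145 [288.1 311.8]
w [315. 276.]
s [317. 270.]
c [327. 252.]
[316 270] [326 252]
```

View pics/c6.png

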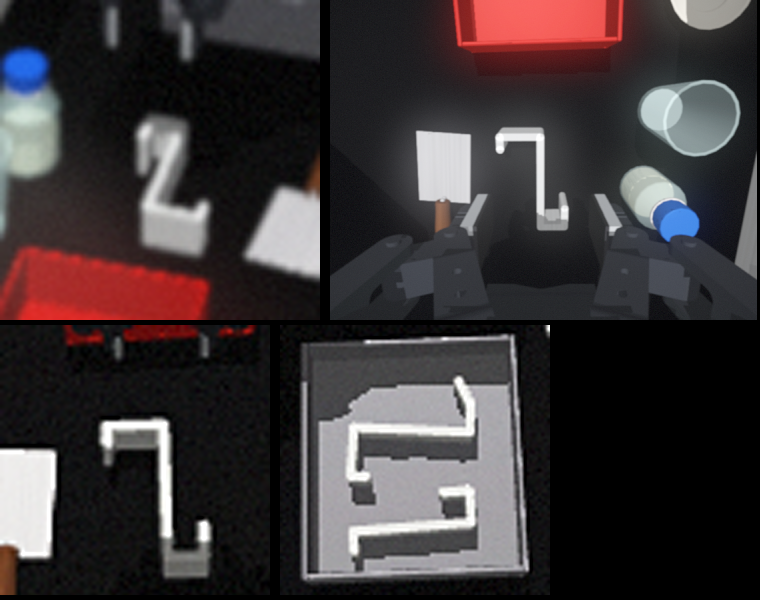

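The picture shows both bad hangers in the tub (lower middle panel). The sound one lies flat on the bench: in the scene panel its shank runs from (165,422) to (168,540), and its hook opens at (205,522). The finger tips are at (118,358) and (205,358). Next I'll work out the numbers for the regrasp.

Run:
```python
from h import *
w=load("w6");s=load("s6");c=load("sc6")
fc=lambda u,v:(286+u/4,212+(v-325)/4)
fa=lambda u,v:(276+u/4,230+v/4)
fw=lambda u,v:((u-330)*1.4988,v*1.5)
for z in (.18,.19,.2,.21): print("tips z",z,proj(c,(.491-.03,.0263-.011,z)).round(1),proj(c,(.491+.03,.0263-.011,z)).round(1),proj(s,(.491+.03,.0263+.011,z)).round(1),proj(s,(.491-.03,.0263+.011,z)).round(1))
print("seen",fc(118,358),fc(205,358),fa(112,47),fa(187,60))
for n,a,b in [("shank/foot",(165,422),(541,129)),("shank/crown",(165,541),(541,212))]:
    print(n,atz(c,fc(*a),.04),atz(w,fw(*b),.04))
print("foot outer",atz(c,fc(103,425),.04),"leg tip",atz(c,fc(205,521),.04), atz(w,fw(565,194),.04))
print("tri foot-shank",tri([(c,fc(168,421)),(s,fa(208,206)),(w,fw(544,129))]))
# bright extents in scene image
g=c["img"][230:285,305:345].min(2)>150
ys,xs=np.nonzero(g);print(xs.min()+305,xs.max()+305,ys.min()+230,ys.max()+230)
```

```text
tips z 0.18 [315.9 223.1] [337.3 222.5] [302.9 246.4] [321.3 250.1]
tips z 0.19 [315.8 221.6] [337.3 221.1] [302.9 244. ] [321.4 247.6]
tips z 0.2 [315.7 220.1] [337.4 219.6] [302.9 241.5] [321.4 245.1]
tips z 0.21 [315.6 218.6] [337.4 218. ] [302.9 239. ] [321.5 242.6]
seen (315.5, 220.25) (337.25, 220.25) (304.0, 241.75) (322.75, 245.0)
shank/foot [0.4924 0.0333 0.04  ] [0.4911 0.0429 0.04  ]
shank/crown [ 0.49  -0.064  0.04 ] [ 0.4913 -0.0543  0.04  ]
foot outer [0.4444 0.0322 0.04  ] leg tip [ 0.5206 -0.0488  0.04  ] [ 0.5186 -0.0318  0.04  ]
tri foot-shank (array([0.4761, 0.0335, 0.0395]), [array([-6. ,  0.4]), array([-11.7,  -0.1]), array([-25.5,  12.9])])
311 337 236 265
```

```bash
python3 -m inch '[[0.6,-0.9,0,-0.4,0,0,0],[0.6,-0.9,0,-0.4,0,0,0],[0.6,-0.9,0,-0.4,0,0,0],[0.6,-0.9,0,0,0,0,0],[0.6,0,0,0,0,0.0357,0]]'|head -2
python3 -m inch '[[0.6,0,0,0,0,0.0357,0],[0.6,0,0,0,0,0.0357,0],[0.6,0,0,0,0,0.0357,0],[0.6,0,0,0,0,0.0357,0],[0.6,0,0,0,0,0.0357,0]]'|head -2
python3 -m inch '[[0.6,0,0,0,0,0.0357,0],[0.6,0,0,0,0,0,0],[0.6,0,0,0,0,0,0]]'
python3 - <<'E'
from h import *
c=snap("scene","sc7");s=snap("side","s7");w=snap("wrist","w7");o=arm.get_obs();p=o["eef_pos"];R=Ro.from_quat(o["ee_rot"]).as_matrix()
print(o["q"].round(2),p.round(4),R[:,2].round(3))
for nm,X in (("len",p-.031*R[:,2]),("bias",p+[0,0,.031]),("true",p)):
    print(nm,[[proj(S,X+d*R[:,1]).round(1) for d in(-.03,.03)] for S in(c,s)])
for nm,S in(("c",c),("s",s)):
    q=proj(S,p).astype(int);g=S["img"][q[1]-18:q[1]+14,q[0]-20:q[0]+20].max(2)//10
    print(nm,q[1]-18,q[0]-20);print("\n".join("".join("%3d"%v for v in r) for r in g))
E
```

```text
t: 19.63
eef_pos: [0.4902, -0.1222, 0.2128]
t: 20.05
eef_pos: [0.4903, -0.1197, 0.2124]
t: 20.3
eef_pos: [0.49, -0.1198, 0.211]
ee_rot: [0.655, 0.652, 0.27, -0.271]
ft_force: [0.8, 0.9, 0.1]
gripper_width: 0.051
grasp_force: 0.0
[-0.69  0.51  1.73  0.58  1.48 -0.92] [ 0.4904 -0.1183  0.2132] [ 0.     0.705 -0.709]
len [[array([316.1, 269.3]), array([339.4, 268.7])], [array([336.4, 204.5]), array([319. , 201.4])]]
bias [[array([315.8, 260.1]), array([339.1, 259.5])], [array([334.8, 205.8]), array([317.2, 202.7])]]
true [[array([316.2, 264.1]), array([338.9, 263.5])], [array([334.5, 213.6]), array([317. , 210.4])]]
c 245 307
  2  2  2  1  3 11 10  4  0  1  1  1  1  1  1  1  0  0  8 25 25 12  1  1  2  1  1  1  1  1  1  2  1  1  1  1  2  1  1  1
  2  1  2  1  3 11 10  2  1  0  0  1  0  0  1  1  0  0  8 25 25 12  0  1  2  2  1  1  2  2  2  1  1  1  1  2  1  2  1  1
  1  2  2  1  0  4  4  1  1  0  1  1  1  0  1  0  0  0  8 25 25 20  0  1  1  1  1  1  2  2  2  1  2  2  1  2  1  1  1  2
  2  1  2  1  2  2  0  1  0  1  1  1  2  1  1  2  1  0  8 25 25 20  1  1  2  1  1  2  1  1  1  2  2  1  1 
[... 6584 characters left out ...]
 1  1  1  1  4  6  6  6  6  7  6  7  7  7  7  6  7  7  9 10 11 11 11 11 11 11 12 11 11 12 11 11
  0  0  1  1  1  1  1  1  1  1  1  3  7  9  8  6  6  6  7  7  7  7  7  6  7  8 10 12 11 11 12 12 11 12 11 11 12 11 11 11
  1  1  0  0  1  1  1  1  1  2  2  6 10 11  9  6  6  6  7  8  7  7  7  7  7  9 13 16 14 11 11 12 12 12 12 12 11 11 11 11
  1  0  0  0  0  1  1  1  1  1  4  9 13 13 11  8  6  7  9 10 10  8  8  7  8 10 16 20 18 13 12 12 12 11 12 12 12 12 11 11
  0  1  1  0  0  0  1  1  1  1  3  8 13 12 11  8  7  8 10 14 14 12 10  9  9 12 17 21 20 15 12 12 12 11 11 12 12 11 12 11
  1  1  0  0  0  1  1  1  1  1  3  7 11 11 10  8  7  8 10 13 14 13 12 12 13 14 16 19 19 15 13 12 11 11 11 11 12 12 12 12
```

Both tips match the "tool about 31 mm shorter along its own axis" case: scene (339,268.7) and side (319,201.5). So I'll allow for that. Next is the tilted regrasp of the hook.

```bash
python3 -m inch '[[0.7,0,0,0,0,0.0395,0],[0.7,-0.95,0.12,0,0,0,0],[0.7,-0.95,0.12,0,0,0,0],[0.7,-0.95,0.12,0,0,0,0],[0.7,0,0,0,0,0,0]]'
python3 -m inch '[[0.7,0,0,0.9,0,0,0],[0.7,0,0,0.9,0,0,0],[0.7,0,0,0.9,0,0,0],[0.7,0,0,0,0,0,0],[0.7,0,0,0,0,0,0]]'
```

```text
t: 20.87
eef_pos: [0.5047, -0.1905, 0.1186]
ee_rot: [0.636, 0.634, 0.31, -0.311]
ft_force: [-0.7, -0.2, 0.1]
gripper_width: 0.0602
grasp_force: 0.0
t: 21.28
eef_pos: [0.5047, -0.1014, 0.0574]
ee_rot: [0.635, 0.636, 0.31, -0.311]
ft_force: [-0.2, 0.0, 0.4]
gripper_width: 0.0599
grasp_force: 0.0
```

```bash
python3 -m inch '[[0.7,0,0,0.9,0,0,0],[0.7,0,0,0.9,0,0,0],[0.7,-0.03,0,0.4,0,0,0],[0.7,0,0,0,0,0,0]]'
python3 -m inch '[[0.7,0,0,0.17,0,0,0],[0.7,0,0,0,0,0,0],[0.7,0,0,0,0,0,0]]'
python3 -m inch '[[0.35,0,0,0,0,0,0],[0.35,0,0,0,0,0,0],[0,0,0,0,0,0,0],[0,0,0,0,0,0,0]]' 40
```

```text
t: 21.62
eef_pos: [0.5046, -0.0328, 0.0016]
ee_rot: [0.635, 0.636, 0.31, -0.311]
ft_force: [-0.0, 0.5, 0.1]
gripper_width: 0.0598
grasp_force: 0.0
t: 21.87
eef_pos: [0.5056, -0.0303, -0.0015]
ee_rot: [0.636, 0.635, 0.311, -0.309]
ft_force: [0.8, -0.1, 0.5]
gripper_width: 0.0595
grasp_force: 0.0
t: 22.2
eef_pos: [0.5053, -0.0301, -0.0017]
ee_rot: [0.636, 0.635, 0.311, -0.31]
ft_force: [-0.4, -3.8, 6.2]
gripper_width: 0.0353
grasp_force: 40.1
```

```bash
python3 -m inch '[[0,0.37,0,-0.29,0,0,0],[0,0.74,0,-0.58,0,0,0],[0,0.74,0,-0.58,0,0,0],[0,0.74,0,-0.58,0,0,0],[0,0.74,0,-0.58,0,0,0]]' 60
python3 -m inch '[[0,0.74,0,-0.58,0,0,0],[0,0,0,0,0,-0.0385,0],[0,0,0,0,0,-0.0385,0],[0,0,0,0,0,-0.0385,0],[0,0,0,0,0,-0.0385,0]]'
python3 -m inch '[[0,0,0,0,0,-0.0385,0],[0,0,0,0,0,-0.0385,0],[0,0,0,0,0,-0.0385,0],[0,0,0,0,0,-0.0385,0],[0,0,0,0,0,-0.0385,0]]'
python3 -m inch '[[0,0,0,0,0,-0.0385,0],[0,0,0,0,0,-0.0385,0],[0,0,0,0,0,-0.0385,0],[0,0,0,0,0,-0.0385,0],[0,0,0,0,0,0,0]]'
python3 - <<'E'
from h import *
o=arm.get_obs();R=Ro.from_quat(o["ee_rot"]).as_matrix();print(o["q"].round(2),o["eef_pos"].round(4),R.round(3))
E
```

```text
t: 22.62
eef_pos: [0.5046, -0.0301, 0.1685]
ee_rot: [0.636, 0.635, 0.31, -0.31]
ft_force: [1.1, -0.0, -2.3]
gripper_width: 0.0347
grasp_force: 60.3
t: 23.03
eef_pos: [0.5053, -0.031, 0.2054]
ee_rot: [0.692, 0.691, 0.148, -0.146]
ft_force: [0.6, 0.5, -2.5]
gripper_width: 0.0347
grasp_force: 60.3
t: 23.45
eef_pos: [0.5054, -0.0302, 0.2057]
ee_rot: [0.705, 0.704, -0.064, 0.067]
ft_force: [-0.8, -0.4, -3.2]
gripper_width: 0.0345
grasp_force: 60.3
t: 23.87
eef_pos: [0.5044, -0.0284, 0.2029]
ee_rot: [0.667, 0.669, -0.233, 0.232]
ft_force: [-0.6, 0.6, -2.5]
gripper_width: 0.0347
grasp_force: 60.3
[ 0.16  0.42  1.87 -0.75  1.12  0.59] [ 0.5044 -0.0284  0.2029] [[-0.003  1.    -0.001]
 [ 0.784  0.002 -0.621]
 [-0.621 -0.003 -0.784]]
```

```bash
python3 -m inch '[[0,0.07,0.58,-0.69,0,0,0],[0,0.07,0.58,-0.69,0,0,0],[0,0.07,0.58,-0.69,0,0,0],[0,0,0,0,0,0,0],[0,0,0,0,0,0,0]]'
python3 - <<'E'
from h import *
c=snap("scene","sc8");s=snap("side","s8");w=snap("wrist","w8");p=arm.get_obs()["eef_pos"];print(p.round(4))
C=p+[0,.0217,.0419]
a=proj(s,C);b=proj(c,C);print("crown proj side",a,"scene",b,"stop nominal",proj(s,(.64,-.039,.24)),proj(c,(.64,-.039,.24)))
b=np.round(b).astype(int);a=np.round(a).astype(int)
x0,y0=b[0]-25,b[1]-35;A=cv2.resize(c["img"][y0:y0+80,x0:x0+66],None,fx=6,fy=6,interpolation=cv2.INTER_CUBIC)
x1,y1=a[0]-45,a[1]-50;B=cv2.resize(s["img"][y1:y1+96,x1:x1+64],None,fx=5,fy=5,interpolation=cv2.INTER_CUBIC)
print("scene",x0,y0,"f6; side",x1,y1,"f5, side starts col",A.shape[1])
cv2.imwrite("pics/c9.png",np.hstack([A,B]))
E
```

```text
t: 24.28
eef_pos: [0.5753, 0.0278, 0.265]
ee_rot: [0.669, 0.669, -0.229, 0.229]
ft_force: [-0.2, -1.1, -3.1]
gripper_width: 0.035
grasp_force: 61.1
[0.5736 0.0266 0.2639]
crown proj side [284.99183262 212.84536017] scene [357.81914993 190.2344417 ] stop nominal [274.650253   210.76875911] [383.23145975 230.65528827]
scene 333 155 f6; side 240 163 f5, side starts col 396
```

View pics/c9.png

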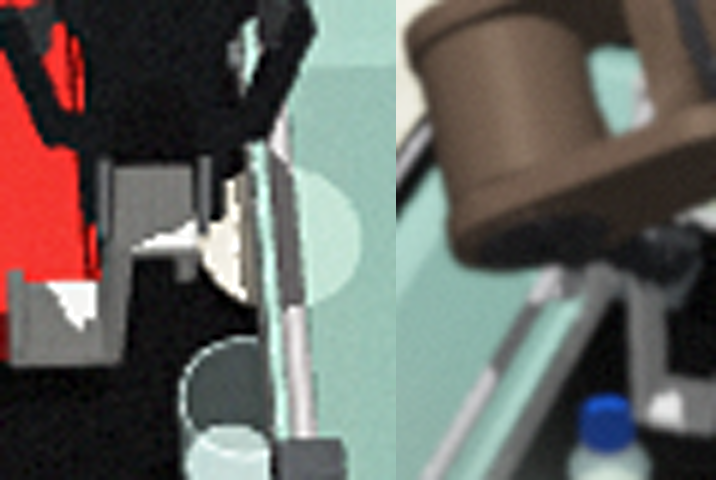

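The scene panel shows the hanger upright, with its hook at (153,210), its foot at (50,330) towards the robot, and its slot facing down. The rail runs from (282,200) to (300,380), and the clamp block's left edge is at about row 438. In the side panel the rail runs from (460,430) to (540,290).

Run:
```python
from h import *
c=load("sc8");s=load("s8");d=pickle.load(open("d0.pkl","rb"))
fc=lambda u,v:(333+u/6,155+v/6); fs=lambda u,v:(240+(u-396)/5,163+v/5)
def plane(S,p,q):
    o,a=ray(S,p);_,b=ray(S,q);n=np.cross(a,b);return n/np.linalg.norm(n),o
n1,o1=plane(c,fc(282,200),fc(301,380)); n2,o2=plane(s,fs(460,430),fs(540,290))
dr=np.cross(n1,n2);dr/=dr[1];P=np.linalg.solve(np.array([n1,n2,[0,1,0]]),[n1@o1,n2@o2,0.05]);print("rail@y=.05",P.round(4),"dir",dr.round(4))
for z in(.24,): print(atz(c,fc(282,200),z),atz(c,fc(301,380),z),atz(s,fs(460,430),z),atz(s,fs(540,290),z))
print("block left top edge",atz(c,fc(310,438),.255))
p=np.array([.5736,.0266,.2639])
for nm,q in(("crown top z0 edge",p+[0,.0017,.05]),("shank front bottom z0",p+[-.018,.0017,.0419-.108])): print(nm,(proj(c,q)-[333,155])*6)
# rail colums in initial scene image at few rows
for r in(215,220,225): print(r,d["scene"]["img"][r,370:395].max(1), c["img"][r,374:392].min(1))
```

```text
rail@y=.05 [0.6424 0.05   0.2311] dir [-0.026   1.      0.0108]
[0.6402 0.0879 0.24  ] [ 0.6424 -0.0031  0.24  ] [0.6358 0.1621 0.24  ] [0.6388 0.0186 0.24  ]
block left top edge [ 0.6423 -0.038   0.255 ]
crown top z0 edge [152.27625389 243.91589142]
shank front bottom z0 [ 99.79706807 361.93512692]
215 [ 81  83  83  85  79  70  80 118 221 231 165 197 232 210 174 194 196 194
 191 196 198 194 147   4  21] [ 71  65  67  98 178 197 149 189 232 198 172 153 156 154 154 153 157 159]
220 [ 79  79  85  79  77  74  78 103 121 236 224 168 208 237 192 150 198 195
 198 192 193 195 197 140 162] [ 71  62  66  83 109 200 188 166 206 225 187 128 157 155 156 153 156 155]
225 [ 95  94  89  81  73  76  76  84 127 247 234 111  98 101 105 115 201 196
 197 194 193 198 195 197 193] [ 62  59  62  72 100 221 190 154 195 236 197 178 154 155 155 151 161 151]
```

```bash
python3 -m inch '[[0,0,0.84,0,0,0,0],[0,0,0.84,0,0,0,0],[0,0,0,0,0,0,0],[0,0,0,0,0,0,0]]'
python3 -m inch '[[0,0.27,0,0.34,0,0,0],[0,0.27,0,0.34,0,0,0],[0,0.2,0,0.25,0,0,0],[0,0,0,0,0,0,0],[0,0,0,0,0,0,0]]'
python3 -m inch '[[0,0.05,0,0.06,0,0,0],[0,0,0,0,0,0,0]]'
```

```text
t: 24.77
eef_pos: [0.6411, 0.0266, 0.2631]
ee_rot: [0.669, 0.668, -0.231, 0.229]
ft_force: [-1.2, 0.1, -2.1]
gripper_width: 0.0349
grasp_force: 62.7
t: 25.18
eef_pos: [0.641, 0.0278, 0.2171]
ee_rot: [0.669, 0.669, -0.231, 0.23]
ft_force: [-0.3, 0.6, -1.2]
gripper_width: 0.0346
grasp_force: 62.6
t: 25.35
eef_pos: [0.6417, 0.028, 0.2145]
ee_rot: [0.669, 0.668, -0.23, 0.23]
ft_force: [-0.1, 0.3, -2.3]
gripper_width: 0.0345
grasp_force: 62.6
```

```bash
for i in 1; do python3 -m inch '[[0,0.06,0,0.08,0,0,0],[0,0,0,0,0,0,0]]'; python3 -m inch '[[0,0.04,0,0.05,0,0,0],[0,0,0,0,0,0,0]]'; python3 -m inch '[[0,0.03,0,0.04,0,0,0],[0,0,0,0,0,0,0]]'; done | grep -v -e rot -e width
```

```text
t: 25.52
eef_pos: [0.6416, 0.0279, 0.2097]
ft_force: [-0.6, 0.2, -1.1]
grasp_force: 62.6
t: 25.68
eef_pos: [0.6417, 0.0279, 0.2071]
ft_force: [0.6, 0.3, -2.6]
grasp_force: 62.7
t: 25.85
eef_pos: [0.6419, 0.0279, 0.2069]
ft_force: [-3.5, 2.6, 7.4]
grasp_force: 63.7
```

```bash
python3 -m inch '[[0,-0.03,0,-0.04,0,0,0],[0,-0.36,0,0.285,0,0,0],[0,-0.36,0,0.285,0,0,0],[0,-0.3,0,0.24,0,0,0],[0,0,0,0,0,0,0]]'
(python3 -m inch '[[0,-0.06,0,0.047,0,0,0],[0,0,0,0,0,0,0]]'; python3 -m inch '[[0,-0.06,0,0.047,0,0,0],[0,0,0,0,0,0,0]]'; python3 -m inch '[[0,-0.06,0,0.047,0,0,0],[0,0,0,0,0,0,0]]') | grep -v -e rot -e width
```

```text
t: 26.27
eef_pos: [0.6415, -0.0267, 0.207]
ee_rot: [0.669, 0.668, -0.231, 0.23]
ft_force: [0.3, -1.1, -1.4]
gripper_width: 0.0347
grasp_force: 62.6
t: 26.43
eef_pos: [0.6418, -0.0275, 0.207]
ft_force: [0.5, -0.8, -0.7]
grasp_force: 62.7
t: 26.6
eef_pos: [0.6419, -0.0301, 0.207]
ft_force: [0.5, -0.9, -2.0]
grasp_force: 62.8
t: 26.77
eef_pos: [0.6418, -0.0333, 0.207]
ft_force: [-0.2, 0.1, -0.8]
grasp_force: 62.8
```

```bash
(python3 -m inch '[[0,-0.06,0,0.047,0,0,0],[0,0,0,0,0,0,0]]'; python3 -m inch '[[0,-0.04,0,0.03,0,0,0],[0,0,0,0,0,0,0]]') | grep -v -e rot -e width
```

```text
t: 26.93
eef_pos: [0.6418, -0.0364, 0.207]
ft_force: [-0.0, 0.5, -0.5]
grasp_force: 62.8
t: 27.1
eef_pos: [0.6419, -0.0364, 0.2069]
ft_force: [-1.7, 14.3, 3.1]
grasp_force: 64.0
```

```bash
(python3 -m inch '[[0,-0.03,0,0.024,0,0,0],[0,0,0,0,0,0,0]]') | grep -v -e rot -e width
```

```text
t: 27.27
eef_pos: [0.6419, -0.0365, 0.2069]
ft_force: [-3.2, 23.5, 4.0]
grasp_force: 65.0
```

```bash
(python3 -m inch '[[0,0.045,0,-0.035,0,0,0],[0,0.025,0,0.03,0,0,0],[0,0,0,0,0,0,0]]'; python3 -m inch '[[0,0.015,0,0.02,0,0,0],[0,0,0,0,0,0,0]]')| grep -v -e rot -e width
```

```text
t: 27.52
eef_pos: [0.6419, -0.0365, 0.2068]
ft_force: [-3.0, 12.0, 10.8]
grasp_force: 64.8
t: 27.68
eef_pos: [0.642, -0.0365, 0.2068]
ft_force: [-7.0, 14.6, 17.3]
grasp_force: 65.6
```

```bash
(python3 -m inch '[[0,-0.015,0,-0.02,0,0,0],[0,0,0,0,0,0,0],[0.47,0,0,0,0,0,0],[0.47,0,0,0,0,0,0],[0.55,0,0,0,0,0,0]]'; python3 -m inch '[[0.65,0,0,0,0,0,0],[0.65,0,0,0,0,0,0],[0.65,0,0,0,0,0,0]]')| grep -v -e rot
python3 - <<'E'
from h import *
snap("scene","sc9");snap("side","s9")
E
(python3 -m inch '[[0.65,0,0,-0.3,0,0,0],[0.65,0,0,-0.6,0,0,0],[0.65,0,0,-0.9,0,0,0],[0.65,0,0,-0.9,0,0,0],[0.65,0,0,-0.9,0,0,0]]';python3 -m inch '[[0.65,0,0,-0.9,0,0,0],[0.65,0,0,-0.9,0,0,0],[0.65,0,0,-0.9,0,0,0],[0.65,0,0,0,0,0,0],[0.65,0,0,0,0,0,0]]') | grep -v -e rot
python3 - <<'E'
from h import *
c=snap("scene","sc10");s=snap("side","s10")
# compare hanger edges: predicted corners if hung at stop
for z0 in(-.038,-.034,-.03):
    print(z0,"crown top z0 edge mid",proj(c,(.641,z0,.254)).round(1),"foot end z0",proj(c,(.641-.06,z0,.14)).round(1),"crown top z40",proj(c,(.641,z0+.04,.254)).round(1))
g=c["img"][196:246,352:396].max(2)//10;print("\n".join("%3d "%(196+i)+"".join("%3d"%v for v in r) for i,r in enumerate(g)))
E
```

```text
t: 28.1
eef_pos: [0.6417, -0.0379, 0.2052]
ft_force: [0.1, 0.1, 0.1]
gripper_width: 0.047
grasp_force: 0.0
t: 28.35
eef_pos: [0.6417, -0.0378, 0.2052]
ft_force: [0.2, 0.7, 0.2]
gripper_width: 0.0555
grasp_force: 0.0
t: 28.87
eef_pos: [0.6414, 0.0525, 0.321]
ft_force: [-0.1, -0.5, -0.5]
gripper_width: 0.0554
grasp_force: 0.0
t: 29.28
eef_pos: [0.6417, 0.1192, 0.4057]
ft_force: [0.2, 0.1, -0.8]
gripper_width: 0.0554
grasp_force: 0.0
-0.038 crown top z0 edge mid [384.1 228.2] foot end z0 [358.8 244.9] crown top z40 [383.1 214.4]
-0.034 crown top z0 edge mid [384.  226.8] foot end z0 [358.8 243.6] crown top z40 [382.9 213. ]
-0.03 crown top z0 edge mid [383.9 225.4] foot end z0 [358.7 242.3] crown top z40 [382.8 211.6]
196   1  2  2  1  2  1  1  1  1  2  2  1  1  4 19 24 24 24 24 25 25 13 13  7 11 23 18  9  9 10 10 20 23 22 22 22 22 22 22 22 23 20 19 19
197   1  1  2  1  1  1  1  2  2  1  1  2  0  2 11 25 24 24 24 24 20 13 14  8 12 24 22  8  9 10 10 20 23 22 22 22 22 22 22 22 22 19 19 19
198   1  2  1  1  2  2  1  1  1  1  1  1  2  1 10 25 24 24 24 24 24 13 13  9 11 24 22  8 10 10 10 17 
[... 5774 characters left out ...]
 19 19 19 19 19
241   1  1  1  1  1  0  0  4 19 25 22 10 11 11 11 10 13 25 25 25 24 24 25 18  9 10  9  9 14 14  8 18 21 23 18  8 10 13 19 19 19 19 19 19
242   0  1  1  0  0  0  0  3 13 19 13  7 10 14 25 25 25 25 25 25 25 25 25 23  9  9  7  8 13 23 11 17 20 23 18  9  9 16 20 19 19 19 19 19
243   1  0  0  0  0  1  0  1  8 11 13 25 25 25 25 25 24 24 24 23 20 20 21 20 10 11  7  9 12 24 22 17 20 23 19 10 13 19 19 19 19 19 19 19
244   0  1  1  0  1  1  0  2  8 10 10 13 13 13 13 13 11 11 11 12 10 11  8  7  6  5  2  8 10 24 22 15 20 24 19 16 19 19 19 19 19 19 19 19
245   1  1  1  0  1  0  1  1  3  4  4  4  2  2  2  6 11 11 11 11 11 12 11  7  0  1  1  6 10 24 22 16 20 24 19 16 20 19 19 19 19 19 19 19
```

The scene pixels show the crown hung on the rail at rows 214–227. It sits directly against the clamp block, which starts at row 228, and the foot points towards the robot at rows 231–243. This fits a hanger side at y = -0.038. The gripper is clear, so I'm handing in.

```bash
python3 -c "
from cell import arm
print(arm.finish_job())"
```

```text
the job is handed in; nothing more can be done
None
```

The job is handed in at about 29 s: both bad hangers are in the scrap tub, and the sound one hangs on the left stretch of rail, foot towards the robot, against the middle clamp block; I made no separate final check that the glassware had not moved.

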